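# Lock the indexing shaft with its slotted disc and bar

### The arm

A 6-joint arm with a two-finger parallel gripper is mounted at the origin on the work surface. World frame = base frame: x ahead of the robot, y to its left, z up, the work surface at z = 0. Lengths are in mm, angles in rad, forces in N, time in s.
With the tool pointing down it reaches from about 275 to 1000 mm from the base axis. Payload 8.4 kg.
Tool frame: the origin (TCP) lies midway between the tips of the shut fingers; the grasp point (between the pads) lies 19 mm behind it; y points along the fingers, z is the direction in which the jaws open and shut, and the axes are right-handed (so a half turn about y gives the same grasp; the last joint's range is limited). The gripper opens to 85 mm and grips with 20 to 120 N. Pads are 22 mm wide; open, the fingers measure 114 mm over their backs; the gripper's body (76 mm by 85 mm) begins 54 mm behind the grasp point. The pads swing forward as they close: fully open they stand 13 mm farther back than shut.
Start: joints at [1.213, 0.353, 1.633, -0, 1.155, -0.002], TCP at [217.711, 585.858, 231.281] pointing down, gripper open.
Joint ranges: [-2.63, 2.63], [-0.92, 2.1], [0.06, 2.66], [-1.3, 4.44], [0, 2.69], [-3.02, 3.02]. Speed limits (rad/s): [2.22, 2.22, 2.79, 3.14, 3.14, 3.14].

### API

Orientations are given as [roll, pitch, yaw] about the fixed x, y, z axes, in that order (R = Rz(yaw) Ry(pitch) Rx(roll)).
In Python, from rig import r, imaging gives the robot as it stands. The module is installed in compiled form; this text tells all that it offers.
- The arm moves only by the tool send_rows, never from a script. Its argument "series" is a list of rows, each a list of 6 numbers: the shift along the tool's x, y, z in m, then the turn, a rotation vector about the tool's x, y, z in degrees. In form: [[dx, dy, dz, ax, ay, az], ...]. A call has 1 to 8 rows; each row shifts and turns the commanded pose from where the row before left it, along the tool's axes as they then stand; what a row does not reach is not made up. A row lasts 1/10 s, in which the tool goes at most 50 mm and 8.59 degrees, less where a joint would pass 70% of its speed; a pose out of reach is approached as far as the arm can. A call is refused whole if a number of a shift passes 0.05 or a number of a turn 8.59, either way. A call with a gripper value outside its range is refused whole. "gripper" is the opening, from 0 (shut) to 1 (fully open), set as the call begins (left out, the last holds). The fingers move at their own pace and stop on an object; "squeeze" is the grip in N (left out, the last holds). Time passes only in rows, so rows that do not move let the fingers close. It gives the time, the measured TCP pose, the force and the opening at its end, in the units of the state.
- r.sense(): the state, without advancing time (a new reading comes with each control period).
- imaging.grab_frame(name): name is "scene" or "side" or "wrist"; returns a dict with "frame" (420x560x3 uint8, red, green, blue), "depth" (420x560 float32, mm along the optical axis (not along the pixel's ray), 0 where there is no reading), "intrinsics" (3x3 intrinsics, pixels), "distortion" ([k1, k2, p1, p2, k3] as OpenCV has them; the pictures are not rectified), "origin" and "rotation" of the camera in the world. Camera axes: x right, y down, z forward; pixel columns grow to the right and rows downward; lengths in mm; the calibration is good to about 2 mm. A picture is of the moment at which its call begins.
- r.sign_off(): hands the job in, once; it reports no verdict.
The state is a dict: "clock": time; "qpos": joint angles; "qvel": joint speeds; "joint_efforts": joint torques, N m; "eef_pos": TCP position; "tcp_rot": TCP orientation; "contact_force": force on the tool from outside, world axes, zero at the start; "wrist_torque": the same for the moment, N m; "opening": opening from 0.0 (shut) to 1.0 (fully open).
Only numpy, scipy, OpenCV 4.12 (cv2) and the standard library are available. Lean on these libraries where they do the work, as an engineer would, in place of code of your own. Each camera call takes 0.05 s, during which the arm holds its last target.

### The job

Lock the shaft of the bench fixture: with the fingertips, push the red pegs round to turn the slotted steel disc until its slot lines up with the brass bar, then push the bar by its yellow tab through the slot until it stops fully home in the keeper on the far side of the disc. Only push: do not lift or tip the bar out of its channel, and leave the bowl, tin, screwdriver and latch plate where they are. Take the hand clear when done.

Things in the scene. Friction and masses are not known exactly. Their poses are not given: they have to be found in the camera images.
- fixture: Green base plate fixed to the bench, 130 (x) x 325 (y) x 10 mm high. Origin on the bench level under the disc's axis; +y is the way the bar is pushed, z up. Plate from y = -227 to +98 mm. The bar's channel runs along x = 0 from y = -206 to -51 mm: floor 13 mm above the bench, two aluminium rails up to 25 mm, 16 mm apart. Then come the disc and the keeper.
- keeper (a point): Fixed point at the middle of the end stop's face, deep in the keeper, 84 mm past the disc's axis, 19.5 mm above the bench; the nose touches it when the bar is home. The keeper is an aluminium pocket beyond the disc, y = 52 to 92 mm, 18 mm wide inside, cheeks 31 mm high, a yellow strap over it up to 35 mm.
- disc (a joint): Angle of the steel disc about its upright axis (rad), counter-clockwise from above positive, limits -3.3 to 3.3; starts between 0.45 and 2.69. At 0 the slot lies along the fixture's y, lined up with the bar; half a turn (3.14) is as good. It turns with light friction (about 0.07 N m) and stays where it is left.
- slot (a point): Centre of the disc's top face, 30 mm above the bench, on the axis; y along the slot. Disc 96 mm across. The slot is straight, 20 mm wide, open above, and crosses the disc from rim to rim through the centre, mouths slightly flared. The 14 mm bar enters when it is lined up within about 0.05 rad; its pointed nose corrects a little more.
- peg_a (a point): Top of one of the two red pegs on the disc (14 mm diameter, 36 mm tall, from 30 to 66 mm above the bench), 33 mm from the disc's axis, at right angles to the slot. At disc angle 0 it lies on the fixture's +x side.
- peg_b (a point): Top of the other red peg, opposite to peg_a, 33 mm from the axis.
- tab (a point): Centre of the yellow upright tab on the bar's tail end: 26 mm wide, 10 mm thick along the bar, from 28 to 62 mm above the bench (this point at 45 mm). Push on its rear face, the side away from the disc, which is flush with the bar's tail end. The bar lies loose in its open channel.
- nose (a point): The point of the bar's pointed nose, half-way up the bar, 141 mm ahead of the tab's centre. At the start it lies some 6 to 22 mm short of the disc's rim. Fully home it touches the end stop, 84 mm past the disc's axis.
- lockbar: The loose brass bar, 146 mm long, 14 mm wide, 15 mm high, about 0.28 kg. Origin on its underside at the tail end, on its centre line; y runs along the bar to the nose, z up.
- bowl: Aluminium bowl with stamped plates, 124 mm across, 40 mm high, origin under its centre. Leave alone.
- tin: Red tin, 68 mm diameter, 85 mm high, origin under its centre. Leave alone.
- driver: Red-handled screwdriver, 200 mm long, 26 mm high, lying on the bench beside the fixture. Origin on the bench under its middle. Leave alone.
- latch: Stamped steel latch plate 50 x 36 mm, 14 mm high, origin under its centre. Leave alone.
Mind the look-alikes: they are no part of the job. Several things have the shape of the lockbar; the one meant has the colours described above.

How it is judged:
By the outcome, as a careful person would: the job done as asked, in the order asked, and still so for the second after the job is handed in, with the robot touching nothing.
It also fails if it takes over 50 s, if anything falls off the work surface, if the arm or the gripper's body presses on something with over 40 N, if the wrist force passes 120 N, or if a joint passes its speed limit or range.

## Working session

There is one attempt and no reset: what is moved stays moved. The work goes in short steps, Python scripts to look and compute and a tool call to move; the robot and the scene stay as the last step left them, time stands still between calls to the robot, and variables do not carry over. Pictures are saved under pics/ and viewed, and the job is handed in when it is done.

Besides the shell and the picture viewer there is one more tool, called after ">>>" as name(argument=value, ...), one argument or row to a line, values as JSON. send_rows: Moves the arm, as the interface text tells. Its arguments: {"type":"object","properties":{"series":{"type":"array","items":{"type":"array","items":{"type":"number"}}},"gripper":{"type":"number"},"squeeze":{"type":"number"}},"required":["series"]}

```bash
mkdir -p pics; cat > h.py <<'E'
import numpy as np, cv2, pickle
from rig import r, imaging
def grab(n,tag):
    d=imaging.grab_frame(n); pickle.dump(d,open(f'pics/{tag}.pkl','wb'))
    cv2.imwrite(f'pics/{tag}.png',d['frame'][:,:,::-1]); return d
def load(tag): return pickle.load(open(f'pics/{tag}.pkl','rb'))
def ray(d,u,v):
    p=cv2.undistortPoints(np.array([[[u,v]]],float),np.array(d['intrinsics'],float),np.array(d['distortion'],float))[0,0]
    return np.array([p[0],p[1],1.])
def at_z(d,u,v,z):
    w=np.array(d['rotation'])@ray(d,u,v); o=np.array(d['origin']); return o+w*(z-o[2])/w[2]
def at_depth(d,u,v):
    return np.array(d['origin'])+np.array(d['rotation'])@(ray(d,u,v)*d['depth'][int(v),int(u)])
def proj(d,P):
    R=np.array(d['rotation']);P=np.atleast_2d(P).astype(float);c=(P-np.array(d['origin']))@R
    return cv2.projectPoints(c,np.zeros(3),np.zeros(3),np.array(d['intrinsics'],float),np.array(d['distortion'],float))[0][:,0]
def crop(tag,u0,v0,u1,v1,s,out):
    im=cv2.imread(f'pics/{tag}.png')[v0:v1,u0:u1]; cv2.imwrite(f'pics/{out}.png',cv2.resize(im,None,fx=s,fy=s,interpolation=cv2.INTER_CUBIC))
E
python3 - <<'E'
from h import *
np.set_printoptions(suppress=True,precision=3)
for n in ['scene','side','wrist']:
    d=grab(n,n+'0'); print(n,d['origin'],d['rotation'])
print(r.sense())
E
```

```text
scene [1363.19   106.802  635.667] [-2.189  0.015  1.734]
side [ 305.154 -349.007  647.725] [-2.473 -0.002 -0.765]
wrist [143.491 613.431 372.825] [2.83  0.002 1.214]
{'clock': 0.15, 'qpos': array([ 1.213,  0.354,  1.634,  0.   ,  1.155, -0.002]), 'qvel': array([-0.001, -0.001, -0.002,  0.002,  0.   , -0.001]), 'joint_efforts': array([  0.   , -60.563, -34.234,  -0.   ,   0.006,  -0.   ]), 'eef_pos': array([217.574, 585.516, 230.722]), 'tcp_rot': array([-1.572,  0.   , -0.356]), 'contact_force': array([ 0.628,  0.552, -0.28 ]), 'wrist_torque': array([ 0.017,  0.029, -0.059]), 'opening': 0.998458888701594}
```

```bash
sed -i "s/^from rig/from scipy.spatial.transform import Rotation as Ro\nfrom rig/; s/np.array(d\['rotation'\])/Ro.from_euler('xyz',d['rotation']).as_matrix()/g" h.py; cat h.py | head -5
```

```text
import numpy as np, cv2, pickle
from scipy.spatial.transform import Rotation as Ro
from rig import r, imaging
def grab(n,tag):
    d=imaging.grab_frame(n); pickle.dump(d,open(f'pics/{tag}.pkl','wb'))
```

View pics/scene0.png

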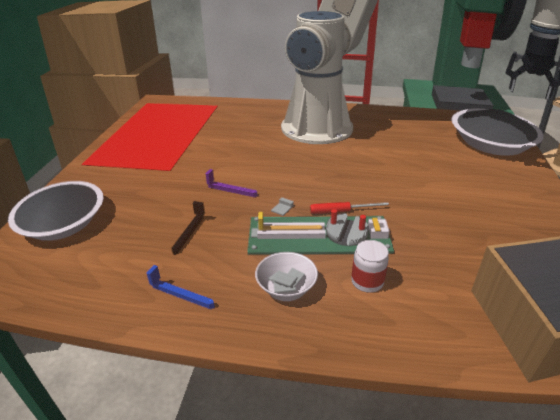

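View pics/side0.png

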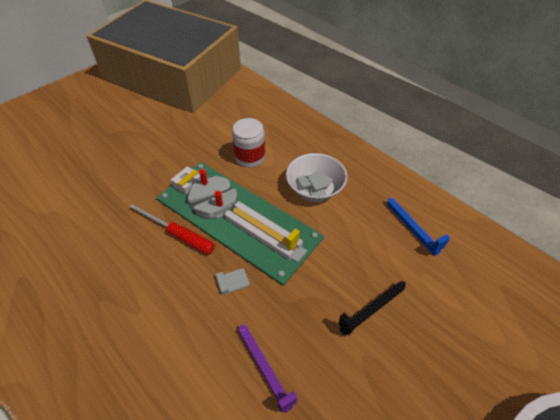

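View pics/wrist0.png

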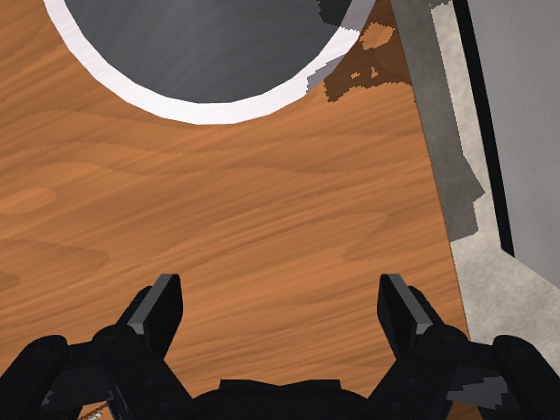

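```bash
python3 - <<'E'
from h import *
crop('scene0',235,185,405,265,4.5,'sc'); crop('side0',145,155,335,285,4,'sd')
E
```

```text
(no output)
```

View pics/sc.png

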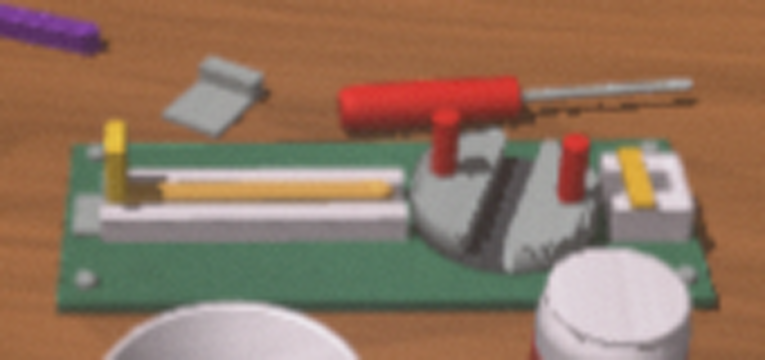

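View pics/sd.png

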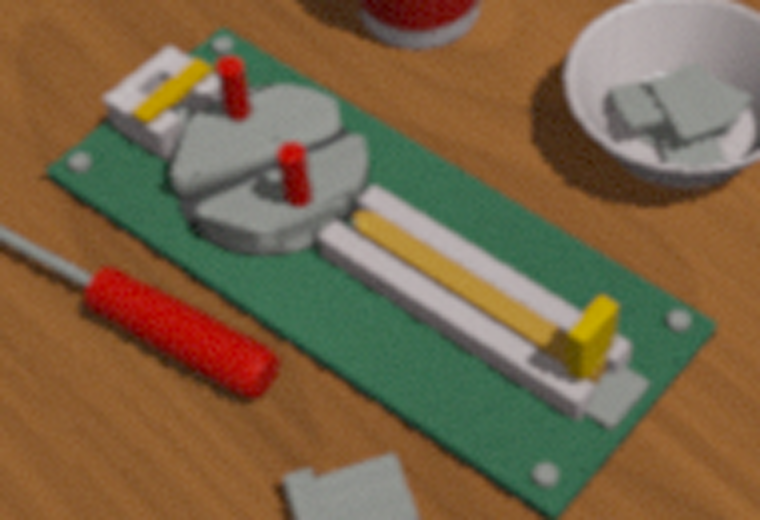

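```bash
python3 - <<'E'
from h import *
np.set_printoptions(suppress=True,precision=1)
s=load('side0');c=load('scene0')
print('plate side')
P=[at_z(s,u,v,10) for u,v in [(157.5,198),(201.25,162.5),(323.75,236.25),(284.25,283.75)]]
for p in P: print(p)
P=np.array(P);print(np.linalg.norm(P-np.roll(P,-1,0),axis=1))
Q=np.array([at_z(c,235+x/4.5,185+y/4.5,10) for x,y in [(660,142),(718,300),(58,305),(74,145)]])
print('scene',Q,np.linalg.norm(Q-np.roll(Q,-1,0),axis=1))
print('pegs');
for u,v in [(202.75,170.5),(217.75,192.5)]: print(at_z(s,u,v,66))
for u,v in [(334.3,210.6),(362.6,216.1)]: print(at_z(c,u,v,66))
E
```

```text
plate side
[499.2 204.   10. ]
[624.6 223.7  10. ]
[672.9 -92.6  10. ]
[ 549.1 -112.4   10. ]
[127.  319.9 125.4 320.3]
scene [[ 504.5  207.    10. ]
 [ 631.   231.9   10. ]
 [ 680.   -86.2   10. ]
 [ 551.9 -106.3   10. ]] [128.9 321.8 129.7 316.9]
pegs
[585.3 153.8  66. ]
[570.9  89.   66. ]
[573.7  92.5  66. ]
[585.6 156.   66. ]
```

```bash
python3 - <<'E'
from h import *
np.set_printoptions(suppress=True,precision=2)
w=load('wrist0');st=r.sense()
T=Ro.from_euler('xyz',[-1.572,0,-.356]).as_matrix();C=Ro.from_euler('xyz',w['rotation']).as_matrix()
print('cam axes in tool',T.T@C); print('cam off tool',T.T@(np.array(w['origin'])-st['eef_pos']))
print(w['intrinsics'])
print('TCP pix',proj(w,st['eef_pos']))
c=load('scene0')
for u,v in [(372,252),(288,275),(347,207),(283,206)]: print(at_depth(c,u,v))
E
```

```text
cam axes in tool [[ 0.    0.95  0.31]
 [ 0.   -0.31  0.95]
 [ 1.   -0.   -0.  ]]
cam off tool [ -79.17 -142.1     0.17]
[[342.02   0.   279.54]
 [  0.   342.02 211.49]
 [  0.     0.     1.  ]]
TCP pix [[279.51 279.63]]
[726.08 173.32  85.36]
[750.34  13.09  25.24]
[485.49 121.51  16.52]
[485.95 -39.17   3.81]
```

>>> send_rows(
  series=[
    [0.033,0.003,-0.022,0,0,0],
    [0.033,0.003,-0.022,0,0,0],
    [0.033,0.003,-0.022,0,0,0],
    [0.033,0.003,-0.022,0,0,0],
    [0.033,0.003,-0.022,0,0,0],
    [0.033,0.003,-0.022,0,0,0],
    [0.033,0.003,-0.022,0,0,0],
    [0.033,0.003,-0.022,0,0,0],
  ],
  gripper=0,
  squeeze=40,
)

```text
clock: 0.95
eef_pos: [404.5, 327.5, 207.1]
tcp_rot: [-1.571, 0.0, -0.356]
contact_force: [0.2, -0.2, 0.6]
opening: -0.001
```

>>> send_rows(
  series=[
    [0.033,0.003,-0.022,0,0,0],
    [0.033,0.003,-0.022,0,0,0],
    [0.033,0.003,-0.022,0,0,0],
    [0.033,0.003,-0.022,0,0,0],
    [0.033,0.003,-0.022,0,0,0],
    [0.033,0.003,-0.022,0,0,0],
    [0.033,0.003,-0.022,0,0,0],
    [0.033,0.003,-0.022,0,0,0],
  ],
)

```text
clock: 1.75
eef_pos: [590.7, 70.4, 183.0]
tcp_rot: [-1.571, 0.0, -0.356]
contact_force: [0.5, 1.1, 0.5]
opening: 0.0
```

>>> send_rows(
  series=[
    [0,0,0,0,-7.3,0],
    [0,0,0,0,-7.3,0],
    [0,0,0,0,-7.3,0],
    [0,0,0,0,-7.2,0],
    [0,0,0,0,0,0],
    [0,0,0,0,0,0],
  ],
)

```text
clock: 2.35
eef_pos: [589.9, 72.0, 183.1]
tcp_rot: [-1.571, 0.0, 0.148]
contact_force: [-0.2, 0.3, -0.3]
opening: -0.003
```

```bash
python3 - <<'E'
from h import *
np.set_printoptions(suppress=True,precision=3)
w=grab('wrist','wrist1');print(r.sense())
E
```

```text
{'clock': 2.4, 'qpos': array([ 0.119,  0.356,  1.746, -0.   ,  1.04 , -1.601]), 'qvel': array([ 0.   , -0.003,  0.   ,  0.   , -0.001, -0.009]), 'joint_efforts': array([ -0.046, -58.097, -31.673,  -0.002,   0.003,  -0.057]), 'eef_pos': array([589.919,  72.004, 183.166]), 'tcp_rot': array([-1.571,  0.   ,  0.149]), 'contact_force': array([ 0.344, -0.309,  0.353]), 'wrist_torque': array([-0.023, -0.   , -0.033]), 'opening': -0.003639022208420696}
```

View pics/wrist1.png

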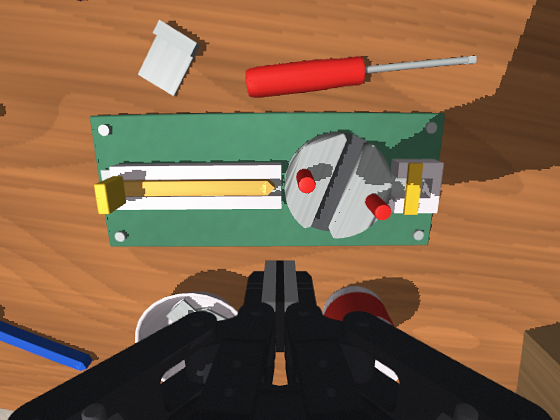

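```bash
python3 - <<'E'
from h import *
crop('wrist1',80,100,270,260,4,'a'); crop('wrist1',265,100,455,260,4,'b')
E
```

```text
(no output)
```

View pics/a.png

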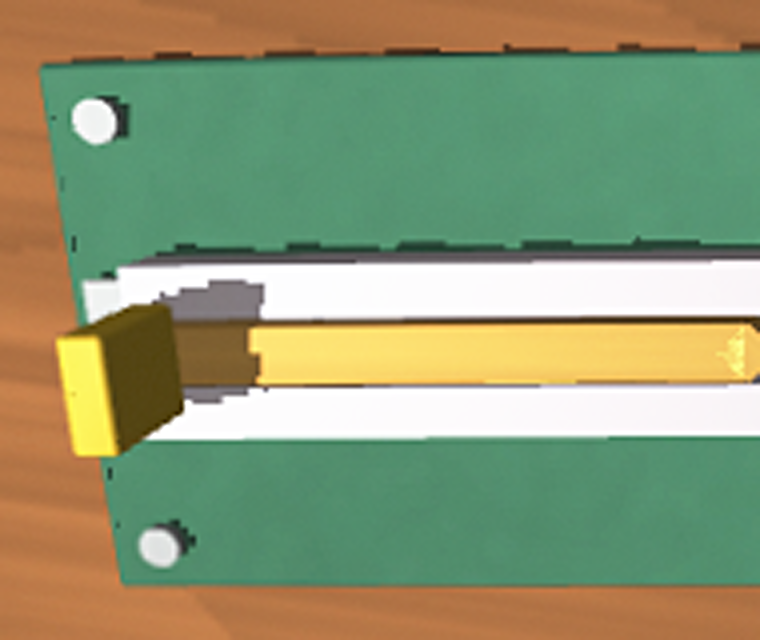

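View pics/b.png

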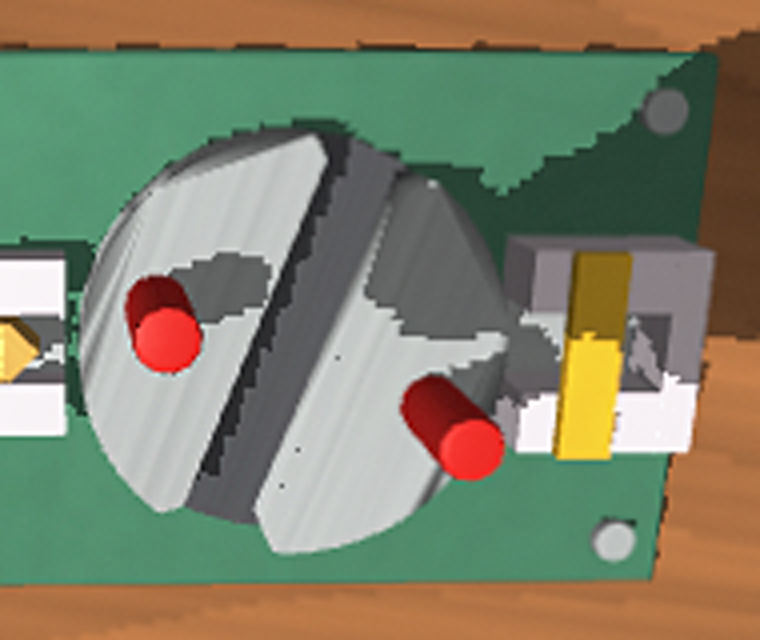

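```bash
cat >> h.py <<'E'
def px(x,y,u0,v0,s): return u0+(x+.5)/s-.5, v0+(y+.5)/s-.5
E
python3 - <<'E'
from h import *
np.set_printoptions(suppress=True,precision=1)
w=load('wrist1')
A=lambda x,y,z: at_z(w,*px(x,y,80,100,4),z)
B=lambda x,y,z: at_z(w,*px(x,y,265,100,4),z)
P=np.array([A(42,64,10),A(122,585,10),B(652,578,10),B(718,54,10)])
print(P,np.linalg.norm(P-np.roll(P,-1,0),axis=1))
ax=((P[3]-P[0])+(P[2]-P[1]))[:2];phi=np.arctan2(-ax[0],ax[1]);print('phi',phi)
p1,p2=B(168,342,66),B(470,450,66)
c=(p1+p2)/2;print('pegs',p1,p2,np.linalg.norm(p1-p2),c)
ey=np.array([-np.sin(phi),np.cos(phi)]);ex=np.array([np.cos(phi),np.sin(phi)])
mid=P.mean(0)[:2];c2=mid+ey*64.5;print('axis from plate',c2)
f=lambda p:np.array([(p[:2]-c[:2])@ex,(p[:2]-c[:2])@ey])
print('peg fix',f(p1),f(p2),np.arctan2(*(f(p2)-f(p1))[::-1]))
# slot edges z=30
for a,b in [((327,160),(190,505)),((400,180),(258,500))]:
    d=f(B(*b,30))-f(B(*a,30));print('slot',f(B(*a,30)),f(B(*b,30)),np.arctan2(*d[::-1])+np.pi/2)
print('keeper strap z35',[f(B(*q,35)) for q in [(573,253),(632,253),(555,458),(613,458)]])
print('tab top',[f(A(*q,62)) for q in [(58,338),(100,328),(120,455),(75,458)]])
print('nose z20.5',f(B(42,352,20.5)))
print('rails z25',[f(B(*q,25)) for q in [(65,258),(65,435)]])
print(f(r.sense()['eef_pos']))
E
```

```text
[[ 546.6 -108.6   10. ]
 [ 673.7  -89.8   10. ]
 [ 624.1  228.9   10. ]
 [ 497.6  209.    10. ]] [128.5 322.6 128.1 321.3]
phi 0.1536095455833204
pegs [569.7  90.6  66. ] [582.5 154.4  66. ] 64.99802961652776 [576.1 122.5  66. ]
axis from plate [575.6 123.6]
peg fix [-11.2 -30.5] [11.2 30.5] 1.2185595519435837
slot [-42.4   5.7] [ 35.8 -21.9] 1.231744380947106
slot [-38.1  21.6] [34.7 -6.3] 1.2048109169412795
keeper strap z35 [array([-23.2,  59. ]), array([-23.2,  72. ]), array([23.3, 59.8]), array([23.4, 73.2])]
tab top [array([ -12.5, -200.8]), array([ -14.5, -191.7]), array([  12.3, -191.8]), array([  12.9, -201.5])]
nose z20.5 [  1.8 -55.7]
rails z25 [array([-20.6, -50.4]), array([ 20.3, -50.6])]
[  5.9 -52. ]
```

>>> send_rows(
  series=[
    [-0.006,0.02,0.029,0,-0.3,0],
    [-0.006,0.02,0.029,0,0,0],
    [-0.007,0.02,0.03,0,0,0],
    [0,0.03,0,0,0,0],
    [0,0.03,0,0,0,0],
    [0,0,0,0,0,0],
  ],
)

```text
clock: 3.0
eef_pos: [554.8, 155.6, 60.0]
tcp_rot: [-1.572, 0.006, 0.156]
contact_force: [0.3, 0.0, -0.6]
opening: 0.001
```

```bash
cat >> h.py <<'E'
C0=np.array([576.1,122.8]);PHI=.1536
EX=np.array([np.cos(PHI),np.sin(PHI)]);EY=np.array([-np.sin(PHI),np.cos(PHI)])
def fix(p): q=np.array(p)[:2]-C0; return np.array([q@EX,q@EY])
def unfix(x,y,z): q=C0+x*EX+y*EY; return np.array([q[0],q[1],z])
E
python3 - <<'E'
from h import *
np.set_printoptions(suppress=True,precision=2)
w=grab('wrist','wrist2');s=r.sense();print(fix(s['eef_pos']),s['eef_pos'],s['tcp_rot'],s['contact_force'])
E
```

```text
[-14.63  35.6 ] [556.19 155.74  61.97] [-1.57  0.    0.16] [-0.43 -1.03  0.11]
```

View pics/wrist2.png

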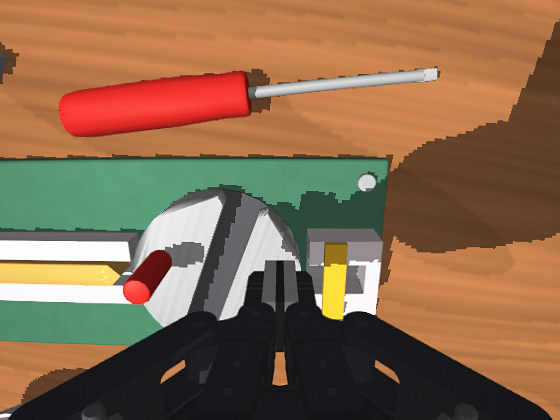

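>>> send_rows(
  series=[
    [0,0.01,0,0,0,0],
    [0,0.01,0,0,0,0],
    [0.005,0,0,0,0,0],
    [0.005,0,0,0,0,0],
    [0.005,0,0,0,0,0],
    [0.005,0,0,0,0,0],
    [0,0,0,0,0,0],
  ],
)

```text
clock: 3.75
eef_pos: [578.3, 159.3, 43.7]
tcp_rot: [-1.571, -0.001, 0.157]
contact_force: [-1.6, 0.6, -0.2]
opening: 0.0
```

```bash
python3 - <<'E'
from h import *
np.set_printoptions(suppress=True,precision=2)
w=grab('wrist','wrist3');s=r.sense();print(fix(s['eef_pos']),s['eef_pos'],s['tcp_rot'],s['contact_force'])
grab('side','side3');crop('side3',145,145,335,265,4,'sd3')
E
```

```text
[ 7.73 35.72] [578.27 159.28  43.7 ] [-1.57 -0.    0.16] [0.7  0.66 0.57]
```

View pics/wrist3.png

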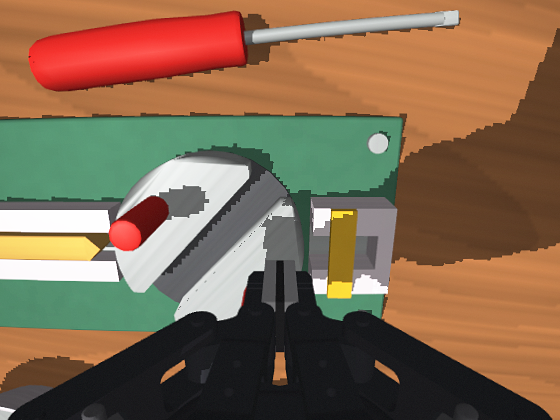

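View pics/sd3.png

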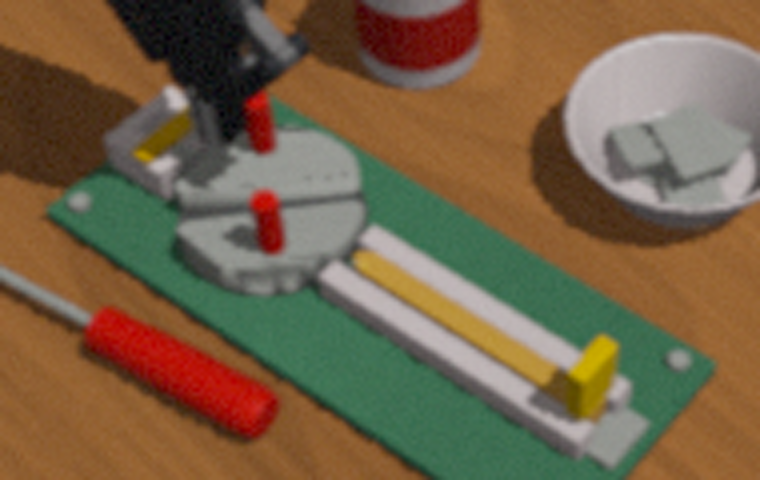

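>>> send_rows(
  series=[
    [0.004,0,-0.002,0,0,0],
    [0.004,0,-0.002,0,0,0],
    [0.004,0,-0.002,0,0,0],
    [0.003,0,-0.002,0,0,0],
    [0.003,0,-0.002,0,0,0],
    [0.003,0,-0.002,0,0,0],
    [0,0,0,0,0,0],
  ],
)

```text
clock: 4.55
eef_pos: [601.2, 150.4, 43.5]
tcp_rot: [-1.571, -0.002, 0.157]
contact_force: [-0.3, 0.6, 0.2]
opening: 0.003
```

```bash
python3 - <<'E'
from h import *
np.set_printoptions(suppress=True,precision=3)
p=fix(at_z(load('wrist3'),126,235,66));print(p,np.arctan2(-p[1],-p[0]))
w=grab('wrist','wrist4');s=r.sense();print(fix(s['eef_pos']),s['eef_pos'],s['tcp_rot'],s['contact_force'])
E
```

```text
[-23.135 -22.54 ] 0.7723778236233663
[28.987 23.56 ] [601.141 150.518  43.542] [-1.571 -0.002  0.157] [-0.566 -0.794  0.394]
```

View pics/wrist4.png

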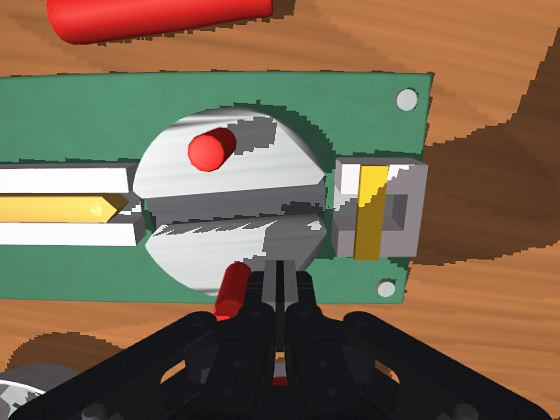

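```bash
python3 - <<'E'
from h import *
np.set_printoptions(suppress=True,precision=3)
w=load('wrist4')
p=fix(at_z(w,207,153.5,66));print(p,np.arctan2(-p[1],-p[0]))
crop('wrist4',130,60,330,210+40,3.9,'c')
E
```

```text
[-32.805  -1.578] 0.04807400014820959
```

View pics/c.png

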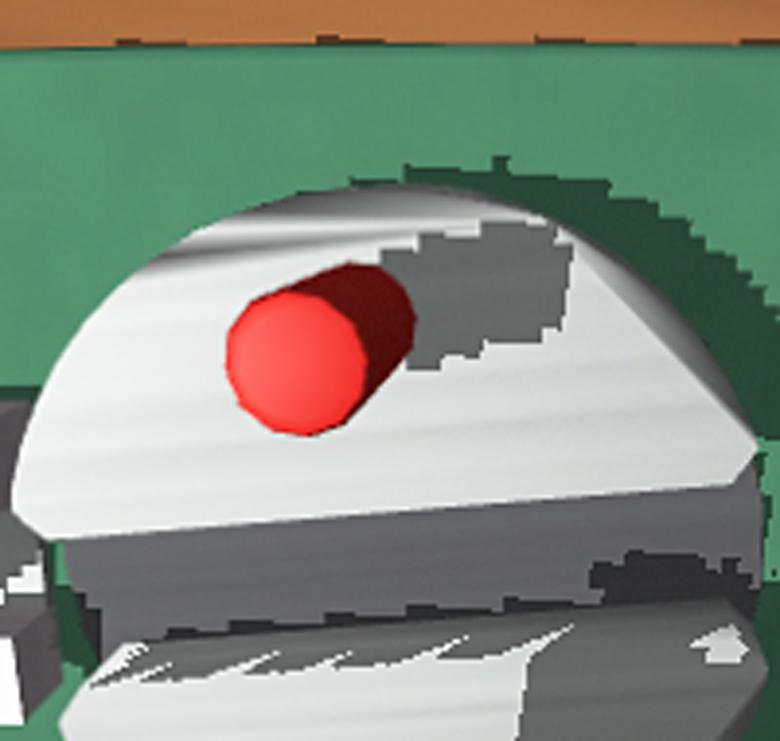

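```bash
python3 - <<'E'
from h import *
np.set_printoptions(suppress=True,precision=3)
w=load('wrist4')
B=lambda x,y,z: fix(at_z(w,*px(x,y,130,60,3.9),z))
p=B(298,364,66);print(p,np.arctan2(-p[1],-p[0]))
def ang(a,b,z):
    d=B(*b,z)-B(*a,z);return B(*a,z),B(*b,z),np.arctan2(-d[0],d[1])
print('slot up',ang((50,540),(735,484),30)); print('slot low',ang((150,640),(725,598),30)); print('plate',ang((0,48),(770,43),10))
W=lambda u,v,z: fix(at_z(w,u,v,z))
d=W(135,245,25)-W(30,242,25);print('rail low',W(0,241.5,25),W(135,245,25))
E
```

```text
[-32.994  -1.906] 0.05769322514590036
slot up (array([ -6.459, -41.579]), array([-13.579,  41.795]), np.float64(0.0851882914976643))
slot low (array([  6.495, -30.418]), array([ 0.764, 41.092]), np.float64(0.07997125984258081))
plate (array([-64.721, -49.379]), array([-64.772,  46.548]), np.float64(0.0005379698099399199))
rail low [  18.984 -125.61 ] [ 20.084 -50.721]
```

>>> send_rows(
  series=[
    [0.001,0,-0.001,0,0,0],
    [0.001,0,-0.0015,0,0,0],
    [0,0,0,0,0,0],
  ],
)

```text
clock: 4.9
eef_pos: [602.6, 148.4, 43.4]
tcp_rot: [-1.571, -0.0, 0.157]
contact_force: [0.0, 0.8, -0.1]
opening: 0.005
```

```bash
python3 - <<'E'
from h import *
np.set_printoptions(suppress=True,precision=3)
w=grab('wrist','wrist5');s=r.sense();print(fix(s['eef_pos']),s['eef_pos'],s['tcp_rot'],s['contact_force'])
crop('wrist5',130,60,330,210+40,3.9,'c5')
E
```

```text
[30.087 21.256] [602.581 148.409  43.366] [-1.571 -0.     0.157] [-1.478  0.796  0.858]
```

View pics/c5.png

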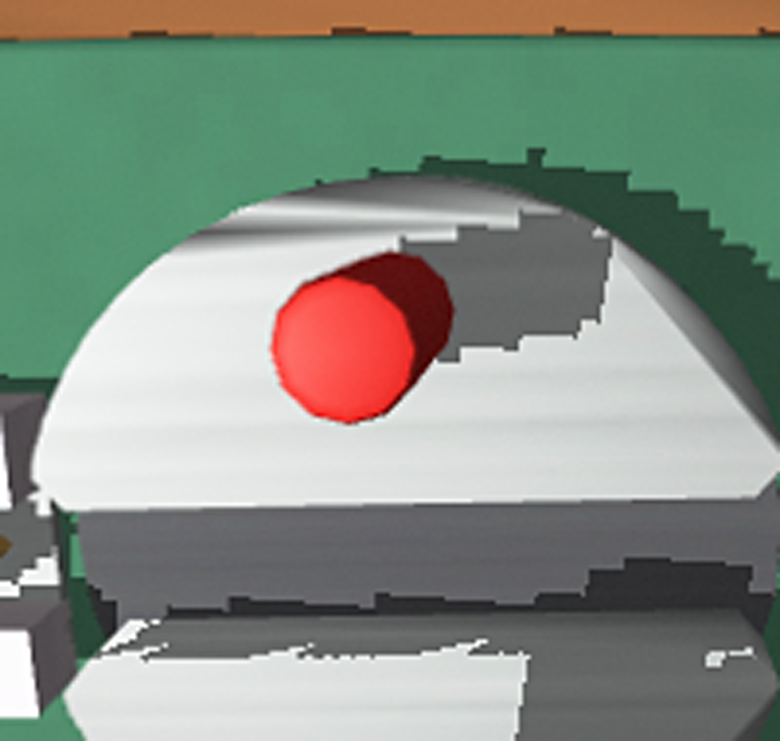

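```bash
python3 - <<'E'
from h import *
np.set_printoptions(suppress=True,precision=3)
w=load('wrist5')
B=lambda x,y,z: fix(at_z(w,*px(x,y,130,60,3.9),z))
def ang(a,b,z):
    d=B(*b,z)-B(*a,z);return B(*a,z),B(*b,z),np.arctan2(-d[0],d[1])
p=B(343,350,66);print(p,np.arctan2(-p[1],-p[0]))
print('slot up',ang((70,511),(755,496),30)); print('slot low',ang((155,618),(735,608),30)); print('plate',ang((0,39),(770,39),10))
E
```

```text
[-33.122  -0.051] 0.0015449407380127567
slot up (array([ -9.053, -40.9  ]), array([-11.064,  41.985]), np.float64(0.02425409433782242))
slot low (array([  4.637, -31.731]), array([ 3.097, 40.106]), np.float64(0.02144201987687141))
plate (array([-64.736, -51.543]), array([-64.208,  44.266]), np.float64(-0.005514428246152577))
```

>>> send_rows(
  series=[
    [0,0,-0.0008,0,0,0],
    [0,0,0,0,0,0],
    [0,0,0.005,0,0,0],
    [0,-0.03,0.005,0,0,0],
    [0,-0.04,0,0,0,0],
    [0,-0.04,-0.03,0,0,0],
    [0,-0.03,-0.03,0,0,0],
    [0,0,0,0,0,0],
  ],
)

```text
clock: 5.75
eef_pos: [613.5, 96.0, 188.2]
tcp_rot: [-1.572, -0.008, 0.156]
contact_force: [0.0, -0.0, -0.9]
opening: -0.0
```

```bash
python3 - <<'E'
from h import *
np.set_printoptions(suppress=True,precision=3)
w=grab('wrist','wrist6');s=r.sense();print(fix(s['eef_pos']),s['eef_pos'],s['tcp_rot'],s['contact_force'])
crop('wrist6',185,100,375,260,4,'c6')
E
```

```text
[ 31.464 -30.777] [611.902  97.199 185.68 ] [-1.571 -0.005  0.155] [ 0.174 -0.041 -0.294]
```

View pics/wrist6.png

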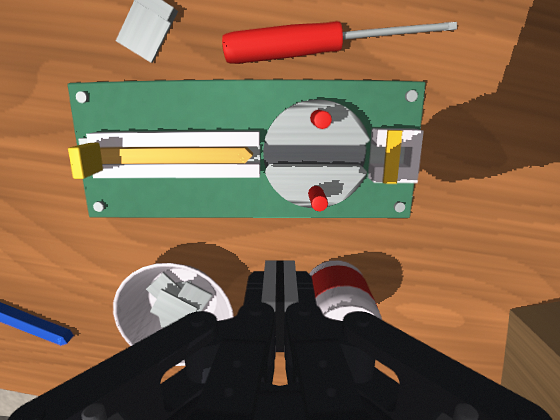

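View pics/c6.png

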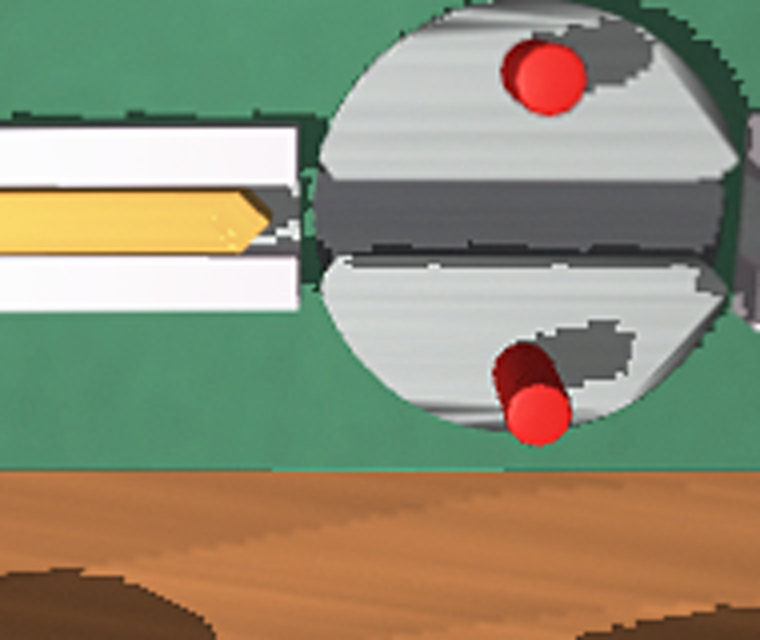

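```bash
python3 - <<'E'
from h import *
np.set_printoptions(suppress=True,precision=3)
w=load('wrist6')
B=lambda x,y,z: fix(at_z(w,*px(x,y,185,100,4),z))
def ang(a,b,z):
    d=B(*b,z)-B(*a,z);return B(*a,z),B(*b,z),np.arctan2(-d[0],d[1])
p,q=B(551,79,66),B(539,415,66);print(p,q,np.arctan2(*(q-p)[::-1]))
print('slot up',ang((345,181),(720,180),30)); print('slot low',ang((350,255),(700,256),30))
print('rails',ang((0,127),(296,127),25),ang((0,311),(298,311),25),ang((0,255),(298,256),25))
W=lambda u,v,z: fix(at_z(w,u,v,z))
print('tab top',[W(*t,62) for t in [(69,149),(80,148),(84,176),(74,178)]])
crop('wrist6',55,70,155,230,4,'c6b')
E
```

```text
[-33.039   0.061] [32.782  0.133] 0.0010983195770412056
slot up (array([ -9.366, -39.639]), array([-9.919, 42.084]), np.float64(0.0067704468773949755))
slot low (array([  6.866, -38.639]), array([ 6.829, 38.856]), np.float64(0.0004766967118263084))
rails (array([ -20.735, -115.529]), array([-20.473, -50.413]), np.float64(-0.004027407558882832)) (array([  20.561, -118.847]), array([ 20.615, -50.652]), np.float64(-0.0007983122898486376)) (array([   7.656, -117.788]), array([  8.003, -50.44 ]), np.float64(-0.005153424050116597))
tab top [array([ -11.315, -200.493]), array([ -11.979, -191.11 ]), array([  10.81 , -191.649]), array([  12.419, -200.542])]
```

>>> send_rows(
  series=[
    [-0.0063,0.01,-0.04,0,0,0],
    [-0.0063,0.01,-0.04,0,0,0],
    [-0.0063,0.01,-0.04,0,0,0],
    [-0.0063,0.01,-0.04,0,0,0],
    [-0.0063,0.01,-0.04,0,0,0],
    [0,0.03,0,0,0,0],
    [0,0.03,0,0,0,0],
    [0,0,0,0,0,0],
  ],
)

```text
clock: 6.6
eef_pos: [606.6, -103.2, 68.2]
tcp_rot: [-1.568, 0.009, 0.157]
contact_force: [-0.4, 0.9, 0.2]
opening: -0.002
```

```bash
python3 - <<'E'
from h import *
np.set_printoptions(suppress=True,precision=3)
w=grab('wrist','wrist7');s=r.sense();print(fix(s['eef_pos']),s['eef_pos'],s['tcp_rot'],s['contact_force'])
E
```

```text
[  -2.873 -228.261] [ 608.184 -103.214   70.476] [-1.569  0.006  0.158] [-0.379 -0.896  0.455]
```

View pics/wrist7.png

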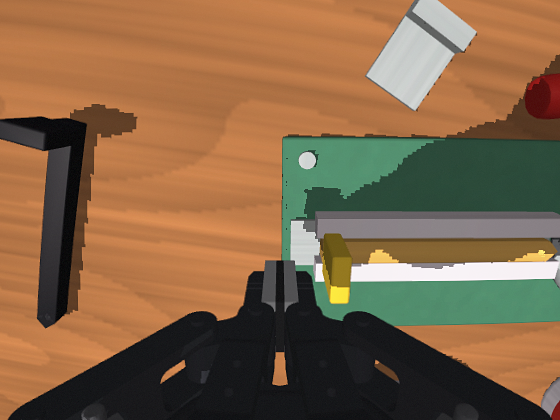

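>>> send_rows(
  series=[
    [0.001,0.016,0,0,0,0],
    [0.001,0.017,0,0,0,0],
    [0,0,0,0,0,0],
    [0,0,0,0,0,0],
  ],
)

```text
clock: 7.05
eef_pos: [612.4, -103.6, 40.0]
tcp_rot: [-1.571, 0.001, 0.158]
contact_force: [0.5, 0.5, -0.9]
opening: -0.002
```

```bash
python3 - <<'E'
from h import *
np.set_printoptions(suppress=True,precision=3)
w=grab('wrist','wrist8');s=r.sense();print(fix(s['eef_pos']),s['eef_pos'],s['tcp_rot'],s['contact_force'])
grab('side','side8'); crop('side8',145,155,335,295,4,'sd8')
E
```

```text
[   1.531 -229.545] [ 612.733 -103.808   40.487] [-1.571 -0.     0.158] [ 0.301 -0.446 -0.192]
```

View pics/sd8.png

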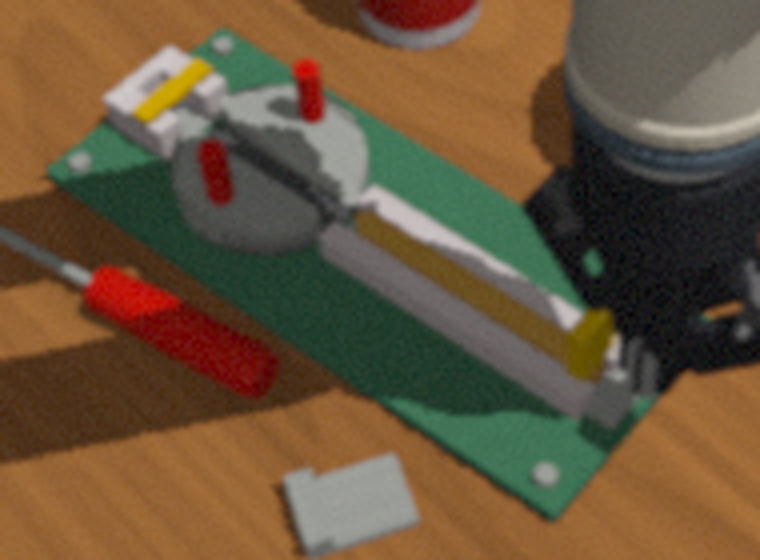

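>>> send_rows(
  series=[
    [-0.0015,0.003,0.005,0,0,0],
    [0,0,0.006,0,0,0],
    [0,0,0.006,0,0,0],
    [0,0,0.006,0,0,0],
    [0,0,0.006,0,0,0],
    [0,0,0.006,0,0,0],
    [0,0,0.006,0,0,0],
    [0,0,0,0,0,0],
  ],
)

```text
clock: 7.95
eef_pos: [604.4, -62.7, 37.3]
tcp_rot: [-1.57, 0.0, 0.158]
contact_force: [0.2, -0.0, -0.1]
opening: 0.001
```

```bash
python3 - <<'E'
from h import *
np.set_printoptions(suppress=True,precision=3)
w=grab('wrist','wrist9');s=r.sense();print(fix(s['eef_pos']),s['eef_pos'],s['tcp_rot'],s['contact_force'])
E
```

```text
[  -0.392 -188.034] [604.481 -63.081  37.283] [-1.571  0.     0.158] [ 0.754 -0.163 -0.138]
```

View pics/wrist9.png

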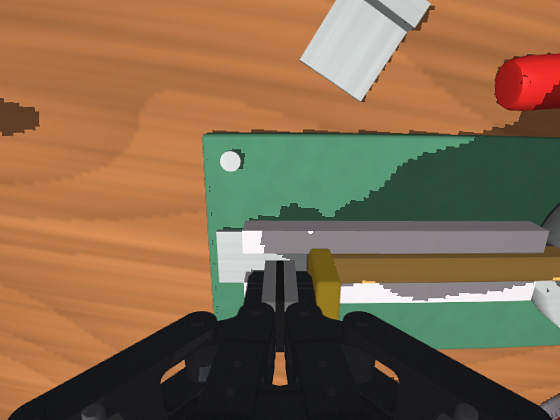

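>>> send_rows(
  series=[
    [0,0,0.006,0,0,0],
    [0,0,0.008,0,0,0],
    [0,0,0.008,0,0,0],
    [0,0,0.008,0,0,0],
    [0,0,0.008,0,0,0],
    [0,0,0.008,0,0,0],
    [0,0,0.006,0,0,0],
    [0,0,0,0,0,0],
  ],
)

```text
clock: 8.8
eef_pos: [596.2, -11.3, 37.2]
tcp_rot: [-1.57, 0.0, 0.158]
contact_force: [-0.8, -0.0, -0.2]
opening: 0.001
```

```bash
python3 - <<'E'
from h import *
np.set_printoptions(suppress=True,precision=3)
w=grab('wrist','wrist10');s=r.sense();print(fix(s['eef_pos']),s['eef_pos'],s['tcp_rot'],s['contact_force'])
E
```

```text
[  -0.711 -135.953] [596.198 -11.662  37.186] [-1.57   0.     0.158] [-1.382  0.323 -0.589]
```

View pics/wrist10.png

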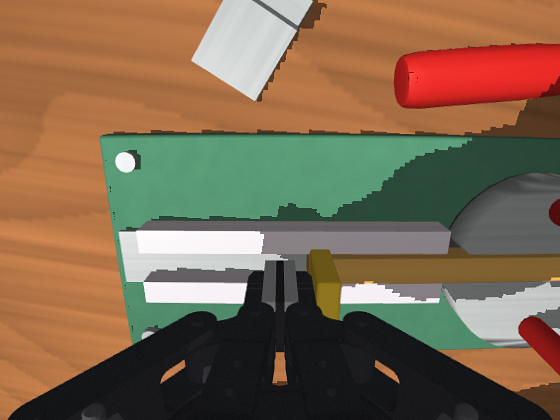

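>>> send_rows(
  series=[
    [0,0,0.007,0,0,0],
    [0,0,0.008,0,0,0],
    [0,0,0.008,0,0,0],
    [0,0,0.008,0,0,0],
    [0,0,0.008,0,0,0],
    [0,0,0.006,0,0,0],
    [0,0,0.004,0,0,0],
    [0,0,0,0,0,0],
  ],
)

```text
clock: 9.65
eef_pos: [588.7, 36.8, 37.3]
tcp_rot: [-1.571, 0.0, 0.158]
contact_force: [-0.1, -0.5, -0.2]
opening: -0.0
```

```bash
python3 - <<'E'
from h import *
np.set_printoptions(suppress=True,precision=3)
w=grab('wrist','wrist11');s=r.sense();print(fix(s['eef_pos']),s['eef_pos'],s['tcp_rot'],s['contact_force'])
E
```

```text
[ -0.725 -87.289] [588.738  36.428  37.294] [-1.571  0.     0.158] [-0.333  0.096 -0.375]
```

View pics/wrist11.png

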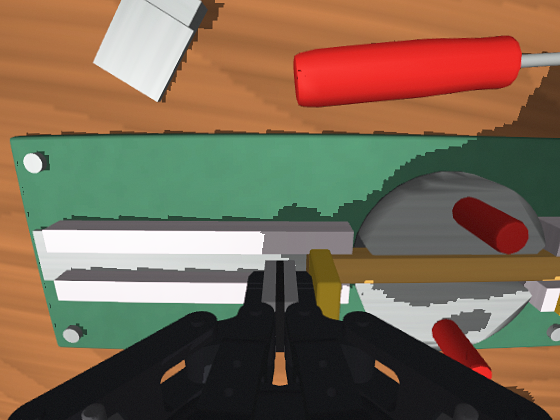

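```bash
python3 - <<'E'
from h import *
np.set_printoptions(suppress=True,precision=1)
w=load('wrist11')
for u,v in [(300,300),(315,300),(340,330),(360,320),(380,330),(400,340),(430,360),(460,385),(480,362),(505,235)]:
    p=at_depth(w,u,v);print(u,v,w['depth'][v,u],fix(p),p[2])
E
```

```text
300 300 129.23314 [ -8.2 -78.7] 66.67738539577368
315 300 128.62244 [ -8.6 -73.1] 67.21165507381922
340 330 110.911674 [ -8.9 -66.7] 85.71047307409525
360 320 106.35454 [-14.8 -61.2] 88.60188233062412
380 330 102.558556 [-14.1 -55.9] 92.80537143852304
400 340 99.361404 [-13.2 -50.8] 96.45156416978634
430 360 91.281876 [-13.2 -45.2] 104.9629745101986
460 385 82.396286 [-13.3 -41.3] 114.25631607036675
480 362 143.28685 [26.2  0.9] 63.00544376574662
505 235 122.166176 [-34.4  -3.5] 65.73658027457381
```

>>> send_rows(
  series=[
    [0,0,0.003,0,0,0],
    [0,0,0.003,0,0,0],
    [0,0,0.002,0,0,0],
    [0,0,0,0,0,0],
  ],
)

```text
clock: 10.1
eef_pos: [587.5, 44.2, 37.3]
tcp_rot: [-1.571, -0.0, 0.157]
contact_force: [0.3, 0.3, 0.5]
opening: 0.001
```

>>> send_rows(
  series=[
    [0,0,0.001,0,0,0],
    [0,0,0.001,0,0,0],
    [0,0,0,0,0,0],
  ],
)

```text
clock: 10.4
eef_pos: [587.2, 46.0, 37.3]
tcp_rot: [-1.571, -0.0, 0.157]
contact_force: [1.2, -1.6, -0.6]
opening: -0.001
```

```bash
python3 - <<'E'
from h import *
np.set_printoptions(suppress=True,precision=3)
w=grab('wrist','wrist12');s=r.sense();print(fix(s['eef_pos']),s['eef_pos'],s['tcp_rot'],s['contact_force'])
E
```

```text
[ -0.756 -77.596] [587.225  46.002  37.312] [-1.571 -0.     0.157] [-1.069 -0.391  0.118]
```

View pics/wrist12.png

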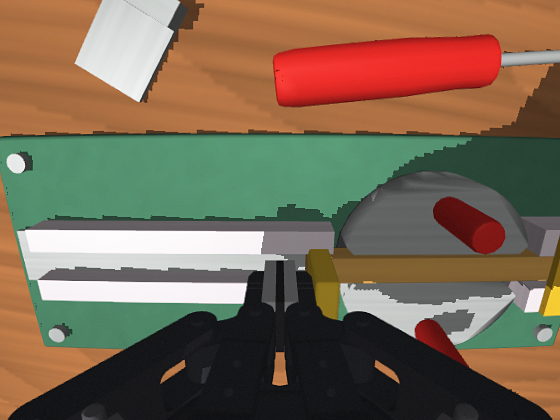

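Not yet stopped; continue in 1 mm steps.

>>> send_rows(
  series=[
    [0,0,0.001,0,0,0],
    [0,0,0.001,0,0,0],
    [0,0,0,0,0,0],
  ],
)

```text
clock: 10.75
eef_pos: [586.8, 48.0, 37.2]
tcp_rot: [-1.571, 0.0, 0.157]
contact_force: [-0.7, 0.1, -0.7]
opening: 0.0
```

>>> send_rows(
  series=[
    [0,0,0.001,0,0,0],
    [0,0,0,0,0,0],
  ],
)

```text
clock: 10.95
eef_pos: [587.0, 48.5, 37.4]
tcp_rot: [-1.572, -0.0, 0.158]
contact_force: [1.1, -5.1, 1.4]
opening: -0.001
```

>>> send_rows(
  series=[
    [0,0,0.001,0,0,0],
    [0,0,0,0,0,0],
  ],
)

```text
clock: 11.15
eef_pos: [587.1, 48.8, 37.6]
tcp_rot: [-1.572, -0.001, 0.158]
contact_force: [1.5, -9.0, 1.3]
opening: 0.0
```

>>> send_rows(
  series=[
    [0,0,0.001,0,0,0],
    [0,0,0.001,0,0,0],
    [0,0,0,0,0,0],
    [0,0,0,0,0,0],
  ],
)

```text
clock: 11.55
eef_pos: [587.5, 49.4, 37.9]
tcp_rot: [-1.574, -0.002, 0.158]
contact_force: [2.6, -18.0, 3.7]
opening: 0.001
```

```bash
python3 - <<'E'
from h import *
np.set_printoptions(suppress=True,precision=3)
w=grab('wrist','wrist13');s=r.sense();print(fix(s['eef_pos']),s['eef_pos'],s['tcp_rot'],s['contact_force'])
E
```

```text
[  0.022 -74.27 ] [587.485  49.408  37.921] [-1.574 -0.002  0.158] [  2.25  -18.072   3.909]
```

>>> send_rows(
  series=[
    [0,0,-0.005,0,0,0],
    [0,0,-0.01,0,0,0],
    [0,0,-0.02,0,0,0],
    [0,-0.03,0,0,0,0],
    [0,-0.04,0,0,0,0],
    [0,-0.04,0.02,0,0,0],
    [0.015,-0.04,0.02,0,0,0],
    [0.015,0,0.02,0,0,0],
  ],
)

```text
clock: 12.4
eef_pos: [615.4, 82.1, 193.5]
tcp_rot: [-1.571, -0.009, 0.157]
contact_force: [1.2, -0.2, 0.1]
opening: 0.002
```

>>> send_rows(
  series=[
    [0,0,0.01,0,0,0],
    [0,0,0,0,0,0],
    [0,0,0,0,0,0],
  ],
)

```text
clock: 12.7
eef_pos: [609.1, 90.6, 186.0]
tcp_rot: [-1.571, 0.003, 0.158]
contact_force: [-0.5, -0.1, 0.7]
opening: -0.001
```

```bash
python3 - <<'E'
from h import *
np.set_printoptions(suppress=True,precision=3)
w=grab('wrist','wrist14');s=r.sense();print(fix(s['eef_pos']),s['eef_pos'],s['tcp_rot'],s['contact_force'])
crop('wrist14',185,80,375,240,4,'c14');grab('side','side14');crop('side14',145,155,335,285,4,'sd14')
E
```

```text
[ 27.776 -37.169] [609.236  90.318 186.07 ] [-1.571  0.003  0.157] [ 0.19   0.35  -0.451]
```

View pics/wrist14.png

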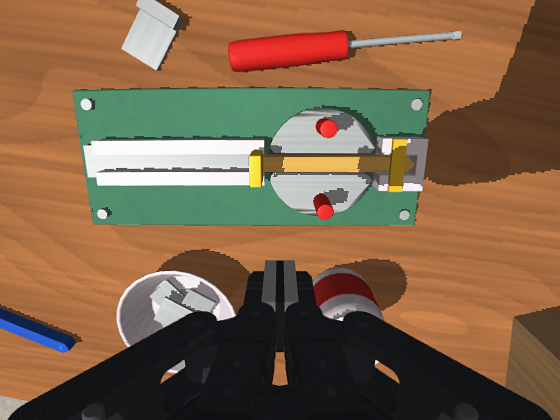

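View pics/sd14.png

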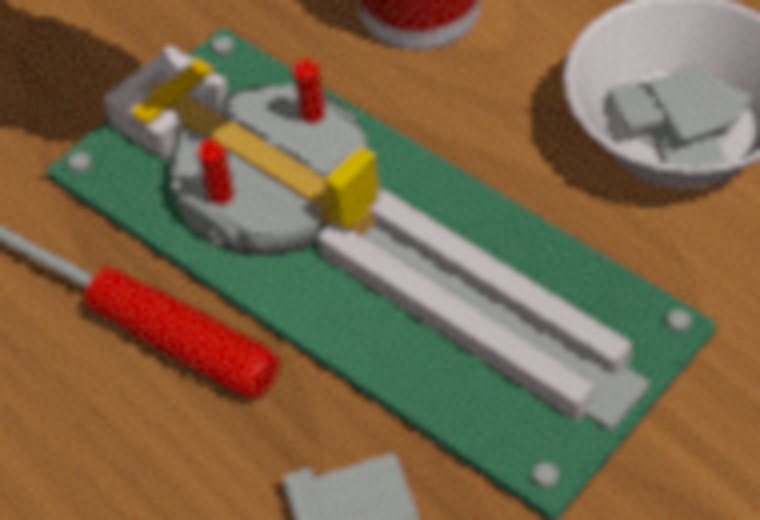

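```bash
python3 - <<'E'
from h import *
crop('wrist14',235,100,435,230,3.9,'c14')
E
```

```text
(no output)
```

View pics/c14.png

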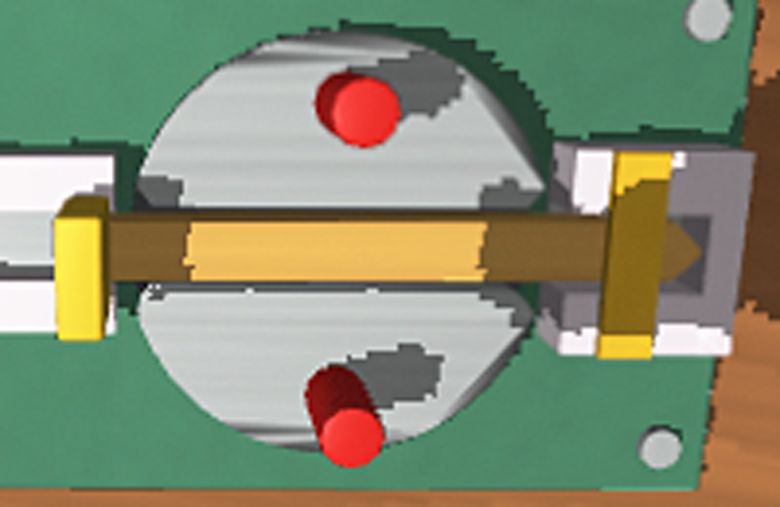

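```bash
python3 - <<'E'
from h import *
np.set_printoptions(suppress=True,precision=2)
w=load('wrist14')
B=lambda x,y,z: fix(at_z(w,*px(x,y,235,100,3.9),z))
print('nose',B(703,253,20.5),'top ridge z28',B(703,253,28)); print('stop face top edge z31',B(711,253,31), 'z25',B(711,253,25))
print('tab top',[B(*t,62) for t in [(55,215),(104,213),(104,338),(57,335)]])
# mirrored prediction of nose/stop
print(proj(w,np.array([unfix(0,84,20.5),unfix(0,84,31),unfix(0,-62,62),unfix(0,-52,62)])), px(703,253,235,100,3.9), px(56,275,235,100,3.9),px(104,275,235,100,3.9))
E
```

```text
nose [ 1.45 87.16] top ridge z28 [ 0.18 84.15]
stop face top edge z31 [-0.35 84.8 ] z25 [ 0.67 87.24]
tab top [array([-12.42, -60.66]), array([-12.84, -50.87]), array([ 12.75, -51.18]), array([ 12.14, -60.8 ])]
[[411.68 162.89]
 [416.01 164.89]
 [247.38 170.51]
 [260.05 170.54]] (414.88461538461536, 164.5) (248.98717948717947, 170.14102564102564) (261.2948717948718, 170.14102564102564)
```

```bash
python3 -c "
from rig import r
print(r.sense()['clock'],r.sense()['contact_force']); print(r.sign_off())"
```

```text
12.8 [0.19886419 0.18992894 0.22109261]
the job is handed in; nothing more can be done
None
```

The shaft is locked. I pushed one red peg round to turn the disc from about 1.22 rad to 0. I then pushed the brass bar by the rear face of its yellow tab, through the slot and into the keeper until it stopped.

**Last checks:**
- **Alignment:** before I pushed the bar, the slot was lined up to within about 0.01 rad.
- **Bar home:** the push ended against a firm stop, with the force rising to about 18 N. In the picture the nose meets the end stop at about 84 mm. The tab's rear face reads -60.7 mm where -62 was expected, which is within the camera calibration. Read at half height, the nose came out at about 87 mm. Beyond the stop is impossible, so I took the 84 mm reading from the bar's top edge.
- **Hand clear:** the hand was clear, with the fingertips about 186 mm above the bench and no contact force. The job was handed in at 12.8 s.
- **Other objects:** I did not touch the bowl, tin, screwdriver or latch plate. In the final picture they look unmoved, but I did not measure their positions again.

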